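Tag the salt and turn the condiment carousel to the front

TASK

Mark the salt for refilling: hang the saddle tag astride the carousel's rail in front of the glass salt shaker, near the middle of that rail, and let go of it. Then turn the carousel until the shaker and its tag squarely face the pointer on the carousel's foot, and finish while holding the turntable still there by the handle on top, gripper still closed on it. Do not push the mug, the tumbler or the kitchen timer about.

Things in the scene. Friction and masses are not known exactly. Their poses are not given: they have to be found in the camera images.
- tag_grip (a point): Centre of the light wooden grip block of the loose saddle tag (60 g): an upside-down steel U with the block on top, standing on its two legs at the left at the start. Tag axes: z up, x across the U from leg to leg, y along its channel. Block 12 mm thick (x), 40 wide (y), 40 high; grip it across the 12 mm, here, 69 mm above the feet, 20 mm below its top. Either way round will do.
- tag_saddle (a point): Point of the tag that rests on the rail: centre of the underside of the U's top plate (24 x 40 mm, 4 mm thick), 24 mm below the grip centre, 45 mm above the feet. Below it the two legs, 3 mm thick, 40 wide, 45 long, with an 18 mm gap between them, open below and at both ends. Axes of the tag.
- tag: The whole tag; its origin is midway between the feet of the legs, 45 mm below the saddle point. Same axes.
- shaker_rail (a point): Middle of the top of the rail in front of the salt shaker: level steel bar, 8 mm thick, 100 mm long between two posts, top 110 mm above the worktop, clear below down to 30 mm, 140 mm from the turning axis. Axes of the turntable: y along the bar, -x outward. The shaker (44 mm thick, top 120 mm above the worktop) stands 65 mm inward. Three like rails stand before the other jars.
- handle_grip (a point): Centre of the handle on the turntable's central post, on the turning axis, 245 mm above the worktop, above all the jars: a dark wooden bar 70 mm long (turntable x), 14 mm thick (y), 34 mm high, on a post 11 mm thick. -x points towards the shaker. Grip it across the 14 mm and turn it about the vertical.
- handle: The handle bar as a body; origin at the centre of its underside, 17 mm below its centre. Same axes.
- turntable (a joint): Angle of the turntable in rad, counterclockwise seen from above; 0: shaker exactly at the pointer. Starts between -1.5 and -0.55: the shaker is then clockwise of the pointer (towards the robot's left). Light friction (about 0.1 N m), no spring; it stays where it is left.
- deck: The turning part of the carousel: wooden deck 310 mm across, top 30 mm above the worktop, with four rails, post, handle and four jars, all fixed to it: the glass salt shaker at -x, opposite it a tall wooden pepper mill (top 200 mm above the worktop), a square red tin at either side. Origin on the turning axis, 16 mm above the worktop.
- pointer (a point): Tip of the pointer: a metal tongue 24 mm wide with a small round pip, low on the worktop, that sticks out of the fixed black foot 178 mm from the turning axis, roughly towards the robot. Its axes are those of the foot; -x points outward.
- mug: Cream mug, 97 mm tall, a bystander at the left behind the tag. Origin at the underside.
- tumbler: Clear glass tumbler, 81 mm across, 93 mm tall, a bystander at the right. Origin at the underside.
- timer: Round kitchen timer, 65 mm across, 48 mm tall, a bystander at the right near the front edge. Origin at the underside.
Not all that is in view belongs to the job. What is meant by the tag is not orange, and is the larger of those in its own colour.

How it is judged:
By the outcome, as a careful person would: the job done as asked, in the order asked, and still so for the second after the job is handed in, while the arm keeps its last pose, push and grip.
It also fails if it takes over 51 s, if anything falls off the work surface, if the arm or the gripper's body presses on something with over 40 N, if the wrist force passes 120 N, or if a joint passes its speed limit or range.

ROBOT

A 7-joint arm with a two-finger parallel gripper is mounted at the origin on a cart in front of the work surface, level with it; the furniture and walls round the work are solid. World frame = base frame: x ahead of the robot, y to its left, z up, the work surface at z = 0. Lengths are in m, angles in degrees, forces in N, time in s.
With the tool pointing down it reaches from about 0.4 to 0.85 m from the base axis. Payload 10.4 kg.
Tool frame: the origin (TCP) lies between the finger pads; the fingertips stand 22 mm ahead of it and the grasp point (between the pads) lies 3 mm ahead of it; z points along the fingers, y is the line along which they close (so a half turn about z gives the same grasp; the last joint's range is limited). The gripper opens to 87 mm and grips with 3 to 60 N. Pads are 19 mm wide; open, the fingers measure 117 mm over their backs; the gripper's body (75 mm by 190 mm) begins 51 mm behind the grasp point.
Start: joints at [-74.175, 19.034, -3.707, 83.658, 1.238, 77.344, -5.071], TCP at [0.184, 0.597, 0.245] pointing down, gripper open.
Joint ranges: [-148.97, 148.97], [-28.65, 121.19], [-84.17, 76.75], [9.2, 138.47], [-72.65, 252.65], [3.7, 117.97], [-149.18, 149.18]. Speed limits (degrees/s): [127.2, 127.2, 159.86, 159.86, 180, 180, 180].

INTERFACE

Orientations are given as a 3x3 rotation matrix whose columns are the frame's x, y, z axes.
In Python, from station import status, imaging, close_job gives the robot as it stands.
- The arm moves only by the tool drive_tool, never from a script. Its argument "plan" is a list of rows, each a list of 6 numbers: the shift along the tool's x, y, z as a fraction of full scale, then the turn, a rotation vector about the tool's x, y, z as a fraction of full scale. A call has 1 to 12 rows; each row shifts and turns the commanded pose from where the row before left it, along the tool's axes as they then stand; what a row does not reach is not made up. Full scale, the value 1, is 0.03 m for a shift and 5 degrees for a turn. A row lasts 1/10 s, in which the tool goes at most 50 mm and 8.59 degrees, less where a joint would pass 70% of its speed; a pose out of reach is approached as far as the arm can. A call with a number of a shift or a turn outside -1 to 1 is refused whole. A call with a gripper value outside its range is refused whole. "grip" is the opening, from 0 (shut) to 1 (fully open), set as the call begins (left out, the last holds). The fingers move at their own pace and stop on an object; the grip force is fixed at half the most. Time passes only in rows, so rows that do not move let the fingers close. It gives the time, the measured TCP pose, the force, the opening and the grip force at its end, in the units of the state.
- status.sense(): the state, without advancing time (a new reading comes with each control period).
- imaging.get_image(name): name is "scene" or "top" or "wrist"; returns a dict with "img" (420x560x3 uint8, red, green, blue), "depth" (420x560 float32, m along the optical axis (not along the pixel's ray), 0 where there is no reading), "fx", "fy", "cx", "cy" (pixels), "k1" (the pictures are not rectified: a ray, as slopes to the right and down, at radius r is drawn at 1 + k1 r^2 times it, then the intrinsics apply), "rvec" (rotation vector, rad) and "tvec" (3), from world to camera coordinates, as OpenCV has them. Camera axes: x right, y down, z forward; pixel columns grow to the right and rows downward; lengths in m; the calibration is good to about 2 mm. A picture is of the moment at which its call begins.
- close_job(): hands the job in; it is judged then, once.
Trained networks look in the newest picture that a camera, given by its name, has taken for a name from the list of things; names that differ only in an ending like _2 or _b are one class to them, and where a whole thing is asked for, a point or a joint stands for the part that bears it (a point fixed in the world has none). Each returns a list of dicts, best first, with "conf" (0 to 1); they miss things now and then, are a little off and sometimes report something else, mostly with a low value. They report only what shows in the picture. A call takes as long as a camera call. They do not tell look-alikes from the thing itself.
- imaging.recognise(camera, target): "bbox" ([left, top, right, bottom] in pixels, round what is visible of it).
The state is a dict: "time": time; "joint_positions": joint angles; "qvel": joint speeds; "effort": joint torques, N m; "tcp_pos": TCP position; "orientation": TCP orientation; "wrist_force": force on the tool from outside, world axes, zero at the start; "wrist_torque": the same for the moment, N m; "opening": opening from 0.0 (shut) to 1.0 (fully open); "grasp_force": force on a finger pad.
Only numpy, scipy, OpenCV 4.12 (cv2) and the standard library are available. Lean on these libraries where they do the work, as an engineer would, in place of code of your own. Each camera call takes 0.05 s, during which the arm holds its last target. There are 200 camera calls.

## Working session

There is one attempt and no reset: what is moved stays moved. The work goes in short steps, Python scripts to look and compute and a tool call to move; the robot and the scene stay as the last step left them, time stands still between calls to the robot, and variables do not carry over. Pictures are saved under pics/ and viewed, at most 10 in all, crops included, and the job is handed in when it is done.

Besides the shell and the picture viewer there is one more tool, called in YAML: its name, and indented under it one key for each argument. drive_tool: Moves the arm, as the interface text tells. Its arguments: {"type":"object","properties":{"plan":{"type":"array","items":{"type":"array","items":{"type":"number","minimum":-1,"maximum":1}}},"grip":{"type":"number"}},"required":["plan"]}

```bash
mkdir -p pics
cat > h.py <<'E'
import numpy as np, cv2
from station import status, imaging, close_job
def grab(n,save=None):
    c=imaging.get_image(n)
    if save: cv2.imwrite('pics/'+save,c['img'][:,:,::-1])
    return c
def world(c,u,v,depth=None,z=None):
    R,_=cv2.Rodrigues(np.array(c['rvec'],float)); t=np.array(c['tvec'],float).ravel()
    x=np.array([(u-c['cx'])/c['fx'],(v-c['cy'])/c['fy']]);s=x.copy()
    for _ in range(20): s=x/(1+c['k1']*(s@s))
    d=np.array([s[0],s[1],1.]); o=-R.T@t; w=R.T@d
    if z is not None: return o+w*(z-o[2])/w[2]
    return o+w*depth
def cloud(c):
    h,w=c['depth'].shape
    uu,vv=np.meshgrid(np.arange(w),np.arange(h))
    R,_=cv2.Rodrigues(np.array(c['rvec'],float)); t=np.array(c['tvec'],float).ravel()
    x=np.stack([(uu-c['cx'])/c['fx'],(vv-c['cy'])/c['fy']],-1);s=x.copy()
    for _ in range(20): s=x/(1+c['k1']*(s**2).sum(-1,keepdims=True))
    d=np.concatenate([s,np.ones((h,w,1))],-1)*c['depth'][...,None]
    return (d-t)@R
E
python3 - <<'E'
from h import *
np.set_printoptions(precision=4,suppress=True)
for n in ['scene','top']:
    c=grab(n,n+'1.png'); P=cloud(c)
    np.savez(n+'1.npz',P=P,**c)
    for t in ['tag','handle','deck','pointer','shaker_rail','mug','tumbler','timer']:
        try:
            for r in imaging.recognise(n,t)[:3]:
                b=r['bbox'];u,v=int((b[0]+b[2])/2),int((b[1]+b[3])/2)
                print(n,t,round(r['conf'],2),np.round(b),P[v,u])
        except Exception as e: print(n,t,e)
print(status.sense())
E
```

```text
scene tag 0.69 [196. 244. 213. 270.] [0.568  0.2907 0.0519]
scene tag 0.55 [217. 264. 231. 280.] [0.4736 0.2715 0.0453]
scene tag 0.52 [196. 266. 211. 288.] [0.492  0.3372 0.0485]
scene deck 0.88 [232. 195. 315. 258.] [ 0.5621 -0.0002  0.0372]
scene deck 0.45 [192. 263. 209. 285.] [0.5002 0.3424 0.0595]
scene pointer 0.66 [236. 201. 316. 260.] [0.5422 0.0004 0.0315]
scene shaker_rail 0.79 [233. 202. 314. 260.] [0.5437 0.0132 0.0324]
scene timer 0.19 [230. 198. 315. 260.] [0.5537 0.0107 0.0339]
top handle 0.5 [257. 152. 276. 169.] [0.5632 0.0019 0.2635]
top deck 0.94 [224. 154. 313. 236.] [0.1071 0.0974 0.7327]
top pointer 0.75 [226. 151. 314. 234.] [ 0.5597 -0.0079  0.0919]
top shaker_rail 0.94 [224. 154. 319. 235.] [ 0.5608 -0.0115  0.0773]
top mug 0.98 [135. 190. 167. 216.] [0.662  0.4073 0.0293]
top tumbler 0.87 [360. 174. 384. 206.] [ 0.5318 -0.3795  0.021 ]
top timer 0.51 [364. 218. 382. 240.] [ 0.3624 -0.3149  0.0387]
{'time': 0.9, 'joint_positions': array([-74.1775,  19.0325,  -3.7073,  83.6562,   1.2378,  77.3435,
        -5.0697]), 'qvel': array([-0.0889,  0.0716, -0.0068,  0.0388, -0.0586,  0.0627, -0.1544]), 'effort': array([ -0.0006, -62.3043,   0.0244, -39.0113,  -0.0611,   0.0317,
         0.    ]), 'tcp_pos': array([0.1839, 0.5974, 0.2446]), 'orientation': array([[-0.9557,  0.2943,  0.    ],
       [ 0.2943,  0.9557,  0.0001],
       [ 0.    ,  0.0001, -1.    ]]), 'wrist_force': array([-0.9285,  0.2087, -0.0529]), 'wrist_torque': array([ 0.0083,  0.059 , -0.0405]), 'grasp_force': 0.0, 'opening': 1.0008657078439072}
```

Run:
```python
import cv2,numpy as np
a=cv2.imread('pics/scene1.png')[180:310,170:330];b=cv2.imread('pics/top1.png')[130:270,110:400]
cv2.imwrite('pics/s1c.png',cv2.resize(a,None,fx=4.5,fy=4.5,interpolation=2))
cv2.imwrite('pics/t1c.png',cv2.resize(b,None,fx=2.75,fy=2.75,interpolation=2))
```

```text
(no output)
```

View pics/s1c.png

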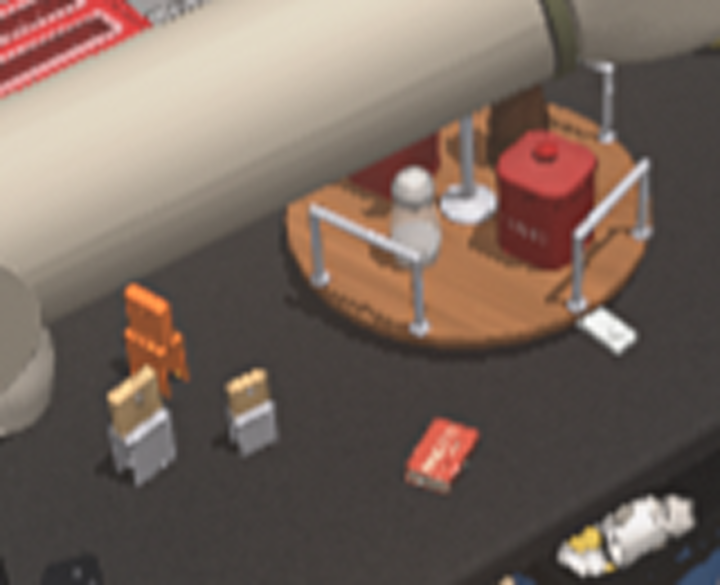

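View pics/t1c.png

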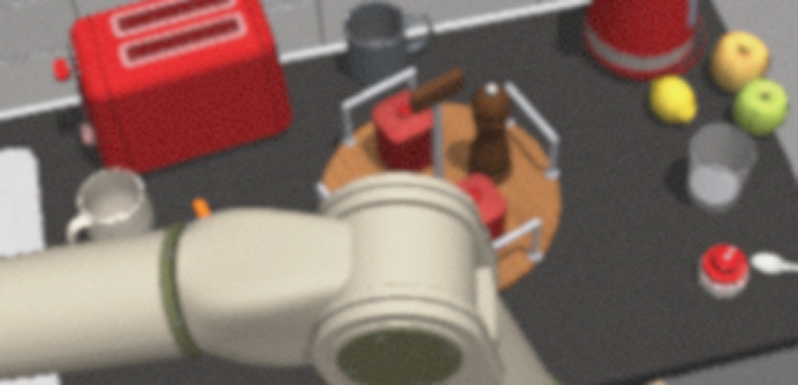

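Candidates in the scene image: orange (203,255), wood/steel at (201,275), smaller wood/steel at (226,271), so the (201,275) one fits: it is not orange and is the larger of the two wooden ones. The crop confirms it. The shaker rail faces front-left and the pointer is at about (305,253).

Run:
```python
from h import *
np.set_printoptions(precision=4,suppress=True)
c=np.load('scene1.npz');P=c['P'];img=c['img'].astype(int)
def rect(m,lab):
    Q=P[m][:,:2].astype(np.float32); print(lab,len(Q),Q.mean(0),np.percentile(P[m][:,2],[2,50,98]),cv2.minAreaRect(Q*1000))
for lab,(a,b,cc,d) in {'big':(260,290,192,212),'small':(260,283,218,234)}.items():
    box=np.zeros(P.shape[:2],bool);box[a:b,cc:d]=1
    w=box&(img[...,0]>img[...,2]+30)&(P[...,2]>0.03)&(P[...,0]<0.54)
    rect(w,lab+' wood'); rect(w&(P[...,2]>0.07),lab+' top')
# rail posts ends, in crop px -> full
for u,v,z,n in [(314,208,.11,'railL'),(418,258,.11,'railR'),(578,232,.11,'rail2L'),(646,165,.11,'rail2R'),(630,350,.003,'ptr tip'),(582,318,.003,'ptr in')]:
    print(n,world(c,170+u/4.5,180+v/4.5,z=z))
c=np.load('top1.npz');P=c['P'];img=c['img'].astype(int)
m=(P[...,2]>.235)&(P[...,2]<.29)&(np.abs(P[...,0]-.57)<.1)&(np.abs(P[...,1])<.1)&(img[...,0]<150)&(img[...,0]>img[...,2]+15)
rect(m,'handle')
```

```text
big wood 109 [0.5015 0.3408] [0.0565 0.0795 0.0938] ((503.57574462890625, 339.3360900878906), (15.159457206726074, 40.52386474609375), 16.0218505859375)
big top 75 [0.502  0.3412] [0.0703 0.0858 0.094 ] ((503.5316162109375, 339.48968505859375), (15.159457206726074, 40.20426940917969), 16.0218505859375)
small wood 59 [0.4254 0.2865] [0.045  0.0627 1.1584] ((14.997344970703125, 490.06268310546875), (29.062959671020508, 1039.0499267578125), 63.725467681884766)
small top 11 [0.2186 0.3857] [0.0708 0.0715 1.1584] ((13.85650634765625, 490.63323974609375), (27.43898582458496, 1036.543212890625), 63.81596755981445)
railL [0.5661 0.14   0.11  ]
railR [0.4699 0.1075 0.11  ]
rail2L [ 0.4188 -0.0079  0.11  ]
rail2R [ 0.4478 -0.1006  0.11  ]
ptr tip [ 0.3743 -0.0279  0.003 ]
ptr in [ 0.4256 -0.0196  0.003 ]
handle 166 [ 0.5603 -0.0049] [0.2365 0.2546 0.2677] ((562.8251342773438, -5.860744476318359), (21.17563247680664, 71.29725646972656), 25.76204490661621)
```

drive_tool:
  plan:
    - [-1, -0.4, -0.5, 0, 0, 0]
    - [-1, -0.4, -0.5, 0, 0, 0]
    - [-1, -0.4, -0.5, 0, 0, 0]
    - [-1, -0.4, -0.5, 0, 0, 0]
    - [-1, -0.4, -0.5, 0, 0, 0]
    - [-1, -0.4, -0.5, 0, 0, 0]
    - [-1, -0.4, 0, 0, 0, 0]
    - [-1, -0.4, 0, 0, 0, 0]

```text
time: 1.7
tcp_pos: [0.3861, 0.4341, 0.3353]
orientation: [[-0.956, 0.294, 0.001], [0.294, 0.956, 0.001], [-0.0, 0.001, -1.0]]
wrist_force: [0.6, 0.9, -0.4]
opening: 0.997
grasp_force: 0.0
```

drive_tool:
  plan:
    - [-0.93, -0.37, 0, 0, 0, 0]
    - [-0.93, -0.37, 0, 0, 0, 0]
    - [-0.93, -0.37, 0, 0, 0, 0]
    - [-0.93, -0.37, 0, 0, 0, 0]
    - [-0.93, -0.37, 0, 0, 0, 0]
    - [0, 0, 0, 0, 0, 1]
    - [0, 0, 0, 0, 0, 1]
    - [0, 0, 0, 0, 0, 1]
    - [0, 0, 0, 0, 0, 1]
    - [0, 0, 0, 0, 0, 1]
    - [0, 0, 0, 0, 0, 1]
  grip: 0.6

```text
time: 2.8
tcp_pos: [0.502, 0.3408, 0.3346]
orientation: [[-0.678, 0.735, 0.0], [0.735, 0.678, 0.0], [0.0, 0.0, -1.0]]
wrist_force: [-0.4, -0.3, -0.5]
opening: 0.599
grasp_force: 0.0
```

drive_tool:
  plan:
    - [0, 0, 0, 0, 0, 1]
    - [0, 0, 0, 0, 0, 1]
    - [0, 0, 0, 0, 0, 1]
    - [0, 0, 0, 0, 0, 1]
    - [0, 0, 0, 0, 0, 1]
    - [0, 0, 0, 0, 0, 0.4]
    - [0, 0, 0, 0, 0, 0]

```text
time: 3.5
tcp_pos: [0.502, 0.3409, 0.3346]
orientation: [[-0.273, 0.962, -0.0], [0.962, 0.273, 0.0], [0.0, 0.0, -1.0]]
wrist_force: [-0.5, -0.8, -0.2]
opening: 0.599
grasp_force: 0.0
```

```bash
cat >> h.py <<'E'
np.set_printoptions(precision=4,suppress=True)
E
python3 - <<'E'
from h import *
for n in ['wrist','scene','top']:
    c=grab(n,n+'2.png'); np.savez(n+'2.npz',P=cloud(c),**c)
a=[cv2.imread(f'pics/{n}2.png') for n in ['wrist','scene','top']]
b=cv2.resize(a[1][180:310,170:330],(400,300)); d=cv2.resize(a[2][130:270,110:400],(400,300))
w=cv2.resize(a[0],(400,300)); cv2.imwrite('pics/m2.png',np.vstack([np.hstack([w,b]),np.hstack([d,0*d])]))
R,_=cv2.Rodrigues(np.load('wrist2.npz')['rvec']); print(-R.T@np.load('wrist2.npz')['tvec'].ravel(),R)
s=status.sense();print(s['tcp_pos'],s['orientation'],s['joint_positions'])
E
```

```text
[0.4793 0.4173 0.4744] [[ 0.9619  0.2735  0.0006]
 [ 0.2614 -0.9201  0.2916]
 [ 0.0803 -0.2803 -0.9566]]
[0.502  0.3409 0.3346] [[-0.2748  0.9615  0.    ]
 [ 0.9615  0.2748  0.0001]
 [ 0.0001  0.     -1.    ]] [-51.9284  14.9927  16.9754  79.0201  -4.3439  86.6181 -19.2914]
```

View pics/m2.png

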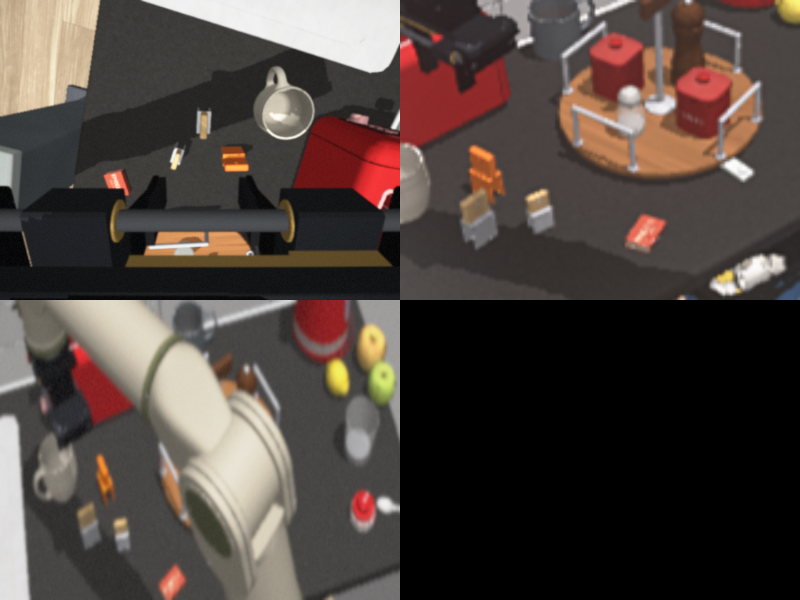

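The wrist view shows the big tag at about (284,171) px, already square to the fingers, with the small one at (248,216) and the orange one at (328,222). I'll refine the tag, rail, axis and pointer from these pictures.

Run:
```python
from h import *
c=np.load('wrist2.npz');P=c['P'];img=c['img'].astype(int)
def rect(P,m,lab):
    Q=P[m][:,:2].astype(np.float32); print(lab,len(Q),Q.mean(0),np.percentile(P[m][:,2],[2,50,98]),cv2.minAreaRect(Q*1000))
box=np.zeros(P.shape[:2],bool);box[140:205,265:305]=1
rect(P,box&(P[...,2]>.075),'top');rect(P,box&(P[...,2]>.04)&(P[...,2]<.055),'plate')
for n in ['scene','wrist']:
    c=np.load(n+'2.npz');P=c['P'];img=c['img'].astype(int)
    r=np.hypot(P[...,0]-.563,P[...,1]+.008)
    g=(img.max(-1)-img.min(-1)<30)&(r<.175)
    m=g&(r>.12)&(P[...,2]>.098)&(P[...,2]<.118)
    az=np.degrees(np.arctan2(P[...,1]+.008,P[...,0]-.563))%360
    for a in [109,199,289,19]:
        q=m&(abs((az-a+180)%360-180)<30)
        if q.sum()>15: 
            l=cv2.fitLine(P[q][:,:2].astype(np.float32),cv2.DIST_HUBER,0,.001,.001).ravel();print(n,a,q.sum(),P[q].mean(0),l,np.degrees(np.arctan2(l[1],l[0])), np.ptp((P[q][:,:2]@l[:2])), P[q][np.argsort(P[q][:,:2]@l[:2])[[0,-1]],:2])
    d=(abs(P[...,2]-.03)<.006)&(img[...,0]>img[...,2]+40)&(r<.17)
    if d.sum()>200: Q=P[d][:,:2]; print(n,'deck',cv2.minEnclosingCircle(Q.astype(np.float32)))
    if n=='scene':
        m=(img.min(-1)>150)&(r>.15)&(r<.21)&(P[...,2]<.02)&(P[...,0]<.46)&(abs(P[...,1])<.1); rect(P,m,'pointer')
        sh=(r>.04)&(r<.11)&(abs(az-109)<15)&(P[...,2]>.05)&(P[...,2]<.13); rect(P,sh,'shaker')
```

```text
top 384 [0.503  0.3413] [0.0777 0.088  0.0901] ((495.27734375, 368.9349670410156), (12.85324478149414, 101.81160736083984), 15.786895751953125)
plate 282 [0.5025 0.341 ] [0.0466 0.0486 0.0507] ((503.58953857421875, 339.10595703125), (23.909730911254883, 39.90620422363281), 13.153772354125977)
scene 109 60 [0.5143 0.1252 0.1094] [0.9422 0.335  0.5143 0.1252] 19.569801 0.10552583435930196 [[0.4666 0.1093]
 [0.5663 0.1437]]
scene 199 53 [ 0.4319 -0.0456  0.1091] [ 0.3321 -0.9432  0.431  -0.0444] -70.60338 0.10685101688905632 [[ 0.4122 -0.0008]
 [ 0.4509 -0.1005]]
scene 289 33 [ 0.5909 -0.1451  0.1084] [ 0.9519  0.3064  0.5876 -0.1463] 17.840534 0.06908945707138414 [[ 0.5607 -0.1525]
 [ 0.6282 -0.1367]]
scene 19 55 [0.6966 0.0477 0.1106] [ 0.3321 -0.9432  0.6971  0.0446] -70.603455 0.10726725343993845 [[ 0.6762  0.0912]
 [ 0.7169 -0.0082]]
scene deck ((0.5687817335128784, -0.005483235698193312), 0.15866640210151672)
pointer 464 [ 0.3898 -0.0036] [-0.9221 -0.908   0.0143] ((394.4517517089844, 3.2079620361328125), (207.1278076171875, 80.80803680419922), 80.75640869140625)
shaker 179 [0.5324 0.0705] [0.054  0.0892 0.1219] ((534.744384765625, 69.04788970947266), (41.57393264770508, 33.70515441894531), 64.45281219482422)
wrist 109 518 [0.5223 0.1277 0.108 ] [0.9384 0.3455 0.529  0.1307] 20.210768 0.10467914414459206 [[0.4703 0.1066]
 [0.5676 0.1452]]
wrist deck ((0.5705204010009766, 0.05839871987700462), 0.11549663543701172)
```

drive_tool:
  plan:
    - [-0.06, 0.04, 1, 0, 0, 0.2]
    - [0, 0, 1, 0, 0, 0]
    - [0, 0, 1, 0, 0, 0]
    - [0, 0, 1, 0, 0, 0]
    - [0, 0, 1, 0, 0, 0]
    - [0, 0, 1, 0, 0, 0]
    - [0, 0, 1, 0, 0, 0]
    - [0, 0, 0.6, 0, 0, 0]
    - [0, 0, 0.6, 0, 0, 0]
    - [0, 0, 0.55, 0, 0, 0]
    - [0, 0, 0, 0, 0, 0]

```text
time: 4.75
tcp_pos: [0.5025, 0.3386, 0.0698]
orientation: [[-0.258, 0.966, -0.003], [0.966, 0.258, -0.002], [-0.002, -0.004, -1.0]]
wrist_force: [-0.5, -0.7, 0.6]
opening: 0.6
grasp_force: 0.0
```

drive_tool:
  plan:
    - [0, 0, 0, 0, 0, 0]
    - [0, 0, 0, 0, 0, 0]
    - [0, 0, 0, 0, 0, 0]
    - [0, 0, 0, 0, 0, 0]
    - [0, 0, 0, 0, 0, 0]
    - [0, 0, 0, 0, 0, 0]
  grip: 0

```text
time: 5.35
tcp_pos: [0.5038, 0.3395, 0.0723]
orientation: [[-0.257, 0.966, 0.0], [0.966, 0.257, 0.0], [0.0, 0.0, -1.0]]
wrist_force: [-0.2, -0.1, 0.1]
opening: 0.142
grasp_force: 0.0
```

drive_tool:
  plan:
    - [0, 0, 0, 0, 0, 0]
    - [0, 0, -0.4, 0, 0, 0]
    - [0, 0, -1, 0, 0, 0]
    - [0, 0, -1, 0, 0, 0]
    - [0, 0, -1, 0, 0, 0]
    - [0, 0, -1, 0, 0, 0]
    - [0, 0, -1, 0, 0, 0]
    - [0, 0, 0, 0, 0, 0]

```text
time: 6.15
tcp_pos: [0.5053, 0.3403, 0.2396]
orientation: [[-0.257, 0.967, 0.006], [0.967, 0.257, 0.005], [0.003, 0.007, -1.0]]
wrist_force: [0.7, 0.5, -0.2]
opening: 0.137
grasp_force: 30.0
```

drive_tool:
  plan:
    - [-1, -0.2, 0, 0, 0, 0]
    - [-1, -0.2, 0, 0, 0, 0]
    - [-1, -0.2, 0, 0, 0, 0]
    - [-1, -0.2, 0, 0, 0, 0]
    - [-1, -0.2, 0, 0, 0, 0]
    - [-1, -0.2, 0, 0, 0, 0]
    - [-1, -0.2, 0, 0, 0, 0]
    - [0, 0, 0, 0, 0, 1]
    - [0, 0, 0, 0, 0, 1]
    - [0, 0, 0, 0, 0, 1]
    - [0, 0, 0, 0, 0, 1]
    - [0, 0, 0, 0, 0, 1]

```text
time: 7.35
tcp_pos: [0.5168, 0.1255, 0.2341]
orientation: [[0.179, 0.984, -0.0], [0.984, -0.179, 0.0], [0.0, -0.0, -1.0]]
wrist_force: [0.2, 0.4, -1.0]
opening: 0.132
grasp_force: 30.0
```

drive_tool:
  plan:
    - [0, 0, 0, 0, 0, 1]
    - [0, 0, 0, 0, 0, 1]
    - [0, 0, 0, 0, 0, 1]
    - [0, 0, 0, 0, 0, 1]
    - [0, 0, 0, 0, 0, 1]
    - [0, 0, 0, 0, 0, 1]
    - [0, 0, 0, 0, 0, 1]
    - [0, 0, 0, 0, 0, 1]
    - [0, 0, 0, 0, 0, 1]
    - [0, 0, 0, 0, 0, 1]
    - [0, 0, 0, 0, 0, 1]
    - [0, 0, 0, 0, 0, 1]

```text
time: 8.55
tcp_pos: [0.5168, 0.1255, 0.2341]
orientation: [[0.942, 0.337, -0.0], [0.337, -0.942, 0.0], [-0.0, -0.0, -1.0]]
wrist_force: [0.4, -0.1, -0.2]
opening: 0.139
grasp_force: 30.0
```

Run:
```python
from h import *
for n in ['wrist','scene','top']:
    c=grab(n,n+'3.png'); np.savez(n+'3.npz',P=cloud(c),**c)
a=[cv2.imread(f'pics/{n}3.png') for n in ['wrist','scene','top']]
b=cv2.resize(a[1][180:310,170:330],(400,300)); d=cv2.resize(a[2][130:270,110:400],(400,300))
w=cv2.resize(a[0],(400,300)); cv2.imwrite('pics/m3.png',np.vstack([np.hstack([w,b]),np.hstack([d,0*d])]))
s=status.sense();print(s['tcp_pos'],s['orientation'],s['joint_positions'],s['opening'],s['grasp_force'])
```

```text
[0.5169 0.1256 0.2341] [[ 0.9398  0.3417 -0.0002]
 [ 0.3417 -0.9398  0.0001]
 [-0.0001 -0.0002 -1.    ]] [-45.388    7.5539  29.4573 100.1073  -3.878   73.3506 -85.049 ] 0.13765481011204767 30.00045924447477
```

View pics/m3.png

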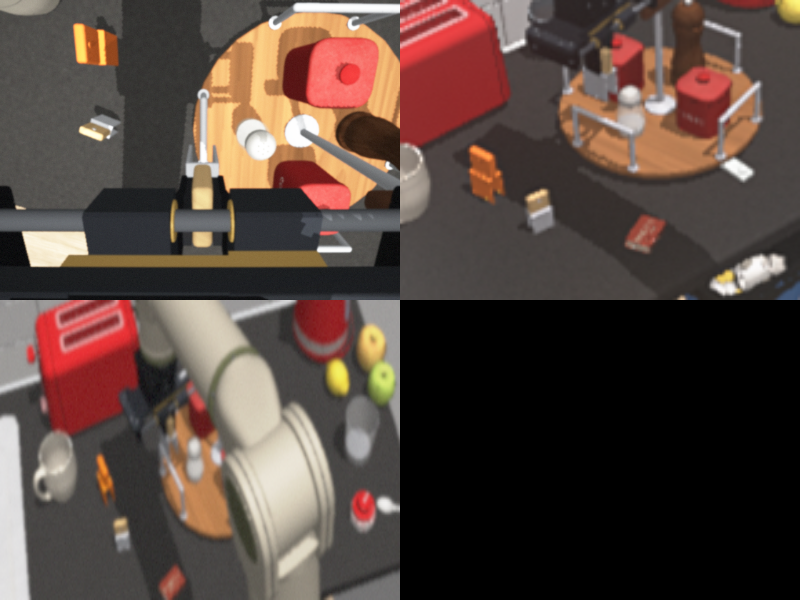

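The tag is held in the gripper, legs at wrist (263-308,235) px, just above the rail line (285,133)-(285,230). I'll measure the lateral offset in the tool frame.

Run:
```python
from h import *
s=status.sense();R=s['orientation'];t=s['tcp_pos']
c=np.load('wrist3.npz');P=c['P'];img=c['img'].astype(int);L=(P-t)@R
m=(abs(P[...,2]-.109)<.008)&(abs(L[...,1])<.015)&(abs(L[...,0])<.08)
Q=L[m][:,:2].astype(np.float32);l=cv2.fitLine(Q,cv2.DIST_HUBER,0,.001,.001).ravel()
x0=Q[:,0];print('rail',len(Q),np.degrees(np.arctan2(l[1],l[0])),'y@0',l[3]-l[2]*l[1]/l[0],'x range',x0.min(),x0.max(),np.median(P[m][:,2]))
for lo,hi,n in [(.04,.07,'block? '),(-.03,.015,'blk'),(.015,.026,'plate'),(.026,.08,'legs')]:
    q=(L[...,2]>lo)&(L[...,2]<hi)&(abs(L[...,1])<.02)&(abs(L[...,0])<.03); A=L[q]
    if len(A)>10: print(n,len(A),'y',np.percentile(A[:,1],[2,50,98]),'x',np.percentile(A[:,0],[2,98]),'z',np.median(A[:,2]))
# pointer, both other cams + wrist
for n,a in [('scene3',0),('wrist3',0),('top3',0)]:
    c=np.load(n+'.npz');P=c['P'];img=c['img'].astype(int)
    r=np.hypot(P[...,0]-.564,P[...,1]+.005)
    az=np.degrees(np.arctan2(P[...,1]+.005,P[...,0]-.564))%360
    m=(img.min(-1)>110)&(r>.158)&(r<.2)&(P[...,2]<.02)&(P[...,2]>-.02)&(abs(az-187)<20)
    if m.sum()>5:print(n,m.sum(),P[m].mean(0),np.degrees(np.arctan2(*(P[m].mean(0)[:2]-[.564,-.005])[::-1]))%360,cv2.minAreaRect((P[m][:,:2]*1000).astype(np.float32)))
    m=(P[...,2]>.235)&(P[...,2]<.275)&(r<.05)
    if m.sum()>30: print(n,'handle',m.sum(),P[m].mean(0),cv2.minAreaRect((P[m][:,:2]*1000).astype(np.float32)))
```

```text
rail 876 0.48741487 y@0 0.0013997576 x range -0.017497059 0.055627942 0.10877848169006019
block?  221 y [-0.0113  0.0093  0.0121] x [0.0074 0.0191] z 0.05482508508913324
blk 4291 y [-0.0135  0.0006  0.0145] x [-0.018  0.019] z -0.014877649511550774
plate 843 y [-0.0128  0.0003  0.0137] x [0.0083 0.019 ] z 0.02331341246544419
legs 344 y [-0.0112  0.002   0.0121] x [0.0081 0.0191] z 0.048149140544533606
scene3 51 [ 0.3913 -0.0247  0.0097] 186.51080323864522 ((392.986572265625, -28.463346481323242), (28.05139923095703, 35.4910888671875), 10.701955795288086)
scene3 handle 90 [ 0.5644 -0.0109  0.2516] ((565.7936401367188, -7.822071075439453), (14.16087532043457, 74.8858642578125), 21.185962677001953)
wrist3 handle 634 [0.5586 0.0248 0.2407] ((559.5795288085938, 22.956668853759766), (7.54813814163208, 17.388580322265625), 58.12327575683594)
```

drive_tool:
  plan:
    - [0.08, 0.04, 0.6, 0, 0, 0]
    - [0, 0, 0.6, 0, 0, 0]
    - [0, 0, 0.5, 0, 0, 0]
    - [0, 0, 0.5, 0, 0, 0]
    - [0, 0, 0.4, 0, 0, 0]
    - [0, 0, 0.3, 0, 0, 0]
    - [0, 0, 0.3, 0, 0, 0]
    - [0, 0, 0, 0, 0, 0]

```text
time: 9.5
tcp_pos: [0.5198, 0.1253, 0.1375]
orientation: [[0.94, 0.34, -0.0], [0.34, -0.94, -0.0], [-0.0, 0.0, -1.0]]
wrist_force: [0.7, 0.8, -0.9]
opening: 0.134
grasp_force: 30.0
```

Run:
```python
from h import *
s=status.sense();print(s['tcp_pos'],s['wrist_force'],s['wrist_torque'],s['opening'])
for n in ['wrist','scene']: c=grab(n,n+'4.png')
a=[cv2.imread(f'pics/{n}4.png') for n in ['wrist','scene']]
cv2.imwrite('pics/m4.png',np.hstack([cv2.resize(a[0],(400,300)),cv2.resize(a[1][190:265,220:320],(400,300),interpolation=2)]))
```

```text
[0.5198 0.1253 0.1375] [ 0.6653  0.8366 -0.8686] [-0.0766  0.0987 -0.0183] 0.13402716349035676
```

View pics/m4.png

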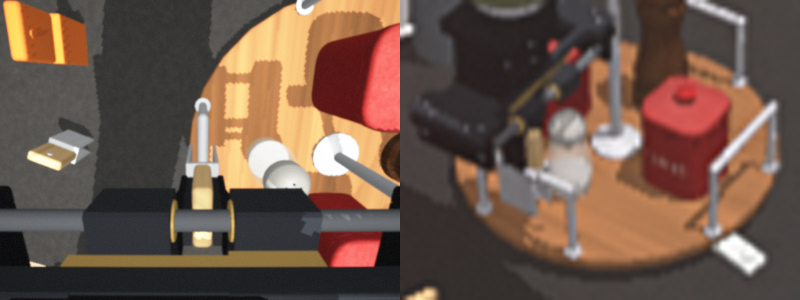

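The tag straddles the rail in both views (wrist (285,230), scene about (253,233)), with no contact force. Releasing with a small opening so the fingers clear the shaker.

drive_tool:
  plan:
    - [0, 0, 0.03, 0, 0, 0]
    - [0, 0, 0, 0, 0, 0]
    - [0, 0, 0, 0, 0, 0]
    - [0, 0, 0, 0, 0, 0]
    - [0, 0, -0.4, 0, 0, 0]
    - [0, 0, -0.6, 0, 0, 0]
    - [0, 0, -1, 0, 0, 0]
    - [0, 0, -1, 0, 0, 0]
    - [0, 0, -1, 0, 0, 0]
    - [0, 0, -1, 0, 0, 0]
    - [0, 0, -1, 0, 0, 0]
    - [0, 0, 0, 0, 0, 0]
  grip: 0.35

```text
time: 10.8
tcp_pos: [0.5212, 0.1254, 0.3221]
orientation: [[0.941, 0.34, 0.006], [0.34, -0.941, 0.003], [0.007, -0.001, -1.0]]
wrist_force: [0.5, -0.2, 0.5]
opening: 0.35
grasp_force: 0.0
```

Run:
```python
from h import *
s=status.sense();R=s['orientation'];print(s['tcp_pos'],s['wrist_force'],s['opening'],s['joint_positions'])
for n in ['wrist','scene']:
    c=grab(n,n+'5.png'); np.savez(n+'5.npz',P=cloud(c),**c);P=cloud(c)
    m=(P[...,2]>.12)&(P[...,2]<.165)&(np.hypot(P[...,0]-.519,P[...,1]-.126)<.05)
    print(n,m.sum(),P[m].mean(0) if m.sum() else '',np.percentile(P[m][:,2],98) if m.sum() else '')
    r=np.hypot(P[...,0]-.564,P[...,1]+.005)
    m=(P[...,2]>.235)&(P[...,2]<.275)&(r<.05)
    if m.sum()>30: print(n,'handle',m.sum(),P[m].mean(0),cv2.minAreaRect((P[m][:,:2]*1000).astype(np.float32)))
a=[cv2.imread(f'pics/{n}5.png') for n in ['wrist','scene']]
cv2.imwrite('pics/m5.png',np.hstack([cv2.resize(a[0],(400,300)),cv2.resize(a[1][190:265,220:320],(400,300),interpolation=2)]))
```

```text
[0.5212 0.1254 0.3221] [ 0.5293 -0.1981  0.5202] 0.3503270378507089 [-45.9347   5.2062  29.8794  91.8155  -2.6802  83.2758 -86.0076]
wrist 603 [0.522  0.1262 0.1508] 0.15470067207155244
wrist handle 3576 [ 0.5669 -0.0023  0.2554] ((566.0838623046875, -6.788341522216797), (13.904121398925781, 70.53507232666016), 19.66921615600586)
scene 105 [0.5163 0.1279 0.1407] 0.15949326216680013
scene handle 137 [ 0.5635 -0.0045  0.2545] ((567.184326171875, -7.006496429443359), (15.492155075073242, 75.16040802001953), 20.042936325073242)
```

View pics/m5.png

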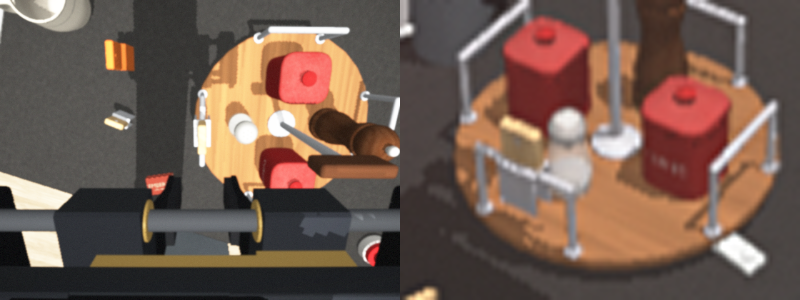

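The tag sits astride the rail near its middle, with its block top at z 0.155 as expected. Next I'll go above the handle and line up.

drive_tool:
  plan:
    - [-0.01, 0.92, 0, 0, 0, 0]
    - [-0.01, 0.92, 0, 0, 0, 0]
    - [-0.01, 0.92, 0, 0, 0, 0]
    - [-0.01, 0.92, 0, 0, 0, 0]
    - [-0.01, 0.92, 0, 0, 0, 0]
    - [0, 0, 0, 0, 0, -1]
    - [0, 0, 0, 0, 0, -1]
    - [0, 0, 0, 0, 0, -1]
    - [0, 0, 0, 0, 0, -1]
    - [0, 0, 0, 0, 0, -1]
    - [0, 0, 0, 0, 0, -1]
    - [0, 0, 0, 0, 0, -1]
  grip: 0.5

```text
time: 12.1
tcp_pos: [0.5647, -0.005, 0.3161]
orientation: [[0.572, 0.82, -0.002], [0.82, -0.572, -0.0], [-0.001, -0.001, -1.0]]
wrist_force: [-0.5, 0.8, 0.3]
opening: 0.502
grasp_force: 0.0
```

drive_tool:
  plan:
    - [0, 0, 0, 0, 0, -1]
    - [0, 0, 0, 0, 0, -1]
    - [0, 0, 0, 0, 0, -1]
    - [0, 0, 0, 0, 0, -1]
    - [0, 0, 0, 0, 0, -1]
    - [0, 0, 0, 0, 0, -1]
    - [0, 0, 0, 0, 0, -1]
    - [0, 0, 0, 0, 0, -1]
    - [0, 0, 0, 0, 0, -1]
    - [0, 0, 0, 0, 0, -1]
    - [0, 0, 0, 0, 0, -1]
    - [0, 0, 0, 0, 0, 0]

```text
time: 13.3
tcp_pos: [0.5647, -0.005, 0.3162]
orientation: [[-0.341, 0.94, -0.002], [0.94, 0.341, -0.0], [0.0, -0.002, -1.0]]
wrist_force: [0.3, 0.5, -0.6]
opening: 0.498
grasp_force: 0.0
```

Run:
```python
from h import *
s=status.sense();R=s['orientation'];print(s['tcp_pos'],R,s['joint_positions'])
for n in ['wrist','scene']:
    c=grab(n,n+'6.png'); P=cloud(c); np.savez(n+'6.npz',P=P,**c)
    r=np.hypot(P[...,0]-.565,P[...,1]+.006)
    m=(P[...,2]>.235)&(P[...,2]<.27)&(r<.05)
    if m.sum()>30: print(n,'handle',m.sum(),P[m].mean(0),cv2.minAreaRect((P[m][:,:2]*1000).astype(np.float32)))
```

```text
[ 0.5647 -0.005   0.3162] [[-0.3413  0.94   -0.0017]
 [ 0.94    0.3413 -0.0002]
 [ 0.0004 -0.0017 -1.    ]] [-28.3363   9.8966  27.9866  87.8188  -4.6443  83.5434  19.7819]
wrist handle 2483 [ 0.5636 -0.003   0.2598] ((565.248046875, -7.087825775146484), (14.012001037597656, 69.80611419677734), 19.747468948364258)
scene handle 132 [ 0.5632 -0.0039  0.2545] ((567.9805908203125, -6.916313171386719), (18.15630340576172, 73.81285858154297), 19.063180923461914)
```

drive_tool:
  plan:
    - [-0.05, 0, 0.6, 0, 0, 0]
    - [0, 0, 0.6, 0, 0, 0]
    - [0, 0, 0.6, 0, 0, 0]
    - [0, 0, 0.47, 0, 0, 0]
    - [0, 0, 0, 0, 0, 0]

```text
time: 13.9
tcp_pos: [0.5647, -0.0062, 0.247]
orientation: [[-0.339, 0.941, -0.003], [0.941, 0.339, -0.0], [0.001, -0.003, -1.0]]
wrist_force: [0.3, -0.3, 0.2]
opening: 0.501
grasp_force: 0.0
```

drive_tool:
  plan:
    - [0, 0, 0, 0, 0, 0]
    - [0, 0, 0, 0, 0, 0]
    - [0, 0, 0, 0, 0, 0]
    - [0, 0, 0, 0, 0, 0]
    - [0, 0, 0, 0, 0, 0]
    - [0, 0, 0, 0, 0, 0]
  grip: 0

```text
time: 14.5
tcp_pos: [0.566, -0.0063, 0.2494]
orientation: [[-0.34, 0.94, 0.001], [0.94, 0.34, 0.0], [-0.0, 0.001, -1.0]]
wrist_force: [0.7, -0.1, 2.3]
opening: 0.162
grasp_force: 30.0
```

Run:
```python
from h import *
s=status.sense();print(s['tcp_pos'],s['orientation'],s['wrist_force'],s['wrist_torque'],s['opening'],s['grasp_force'])
c=grab('scene','scene7.png');P=cloud(c);img=c['img'].astype(int)
cv2.imwrite('pics/p7.png',cv2.resize(c['img'][225:265,280:330,::-1],(750,600),interpolation=cv2.INTER_CUBIC))
for C in [(.5645,-.0055)]:
    # white pixels near pointer, project on z=.004
    v,u=np.mgrid[240:265,295:320]
    W=np.array([world(c,a,b,z=.004) for a,b in zip(u.ravel(),v.ravel())])[:,:2]
    br=img[240:265,295:320].min(-1).ravel(); r=np.hypot(*(W-C).T)
    m=(br>130)&(r>.158)&(r<.21); q=W[m]; print(m.sum(),q.mean(0),np.degrees(np.arctan2(*(q.mean(0)-C)[::-1]))%360,r[m].min(),r[m].max(),cv2.minAreaRect((q*1000).astype(np.float32)))
```

```text
[ 0.566  -0.0063  0.2494] [[-0.34    0.9404  0.0008]
 [ 0.9404  0.34    0.0002]
 [-0.0001  0.0008 -1.    ]] [ 0.6617 -0.098   2.292 ] [-0.0609 -0.064   0.028 ] 0.16190840692204672 29.986487268470228
41 [ 0.3947 -0.0286] 187.7633843340482 0.15897226443447288 0.18569273418930846 ((394.4855651855469, -29.4416446685791), (26.404043197631836, 27.60325050354004), 9.305744171142578)
```

View pics/p7.png

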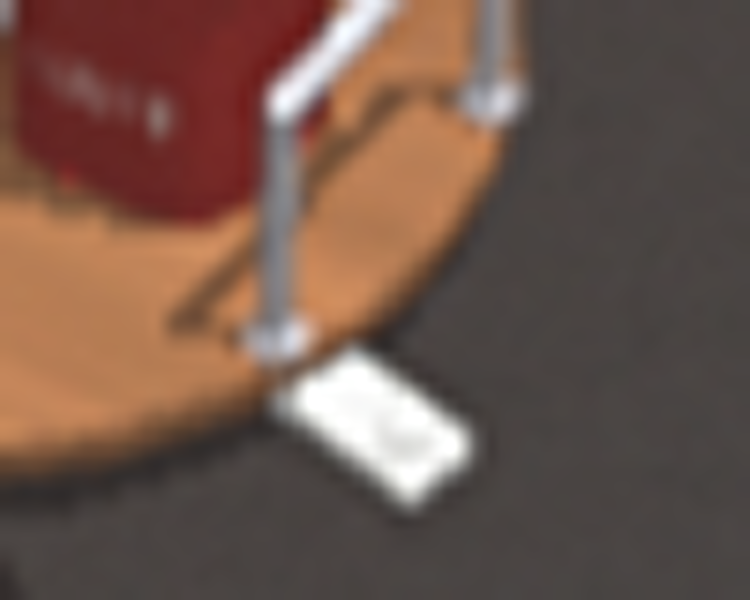

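Run:
```python
from h import *
c=grab('scene');C=np.array([.5655,-.0060])
f=lambda x,y,z:world(c,280+x/15-.5,225+y/15-.5,z=z)[:2]
for z in [.003,.006,.01,.014]:
    a,b,d,e,p=[f(*q,z) for q in [(472,443),(413,508),(350,347),(278,402),(403,437)]]
    ang=lambda v:round(np.degrees(np.arctan2(v[1],v[0]))%360,2)
    t=(a+b)/2;i=(d+e)/2
    print(z,'tip r',np.hypot(*(t-C)),'w',np.hypot(*(a-b)),'ang tip',ang(t-C),'inner',ang(i-C),'tongue dir',ang(t-i),'pip',ang(p-C),'edges',ang(a-d),ang(b-e),'tipedge norm',ang(a-b)-90)
P=cloud(c)
for x,y in [(400,430),(370,400),(420,460)]: print(P[int(225+y/15),int(280+x/15)])
```

```text
0.003 tip r 0.18452807530003934 w 0.02636573174879216 ang tip 187.49 inner 188.58 tongue dir 184.19 pip 188.36 edges 183.88 184.48 tipedge norm 198.01999999999998
0.006 tip r 0.1864532643922302 w 0.026297271472547054 ang tip 186.82 inner 187.67 tongue dir 184.19 pip 187.62 edges 183.88 184.48 tipedge norm 198.01999999999998
0.01 tip r 0.18905895633800907 w 0.026205991104220262 ang tip 185.95 inner 186.51 tongue dir 184.19 pip 186.65 edges 183.88 184.48 tipedge norm 198.01999999999998
0.014 tip r 0.19170730240441866 w 0.026114710735893505 ang tip 185.1 inner 185.38 tongue dir 184.19 pip 185.72 edges 183.88 184.48 tipedge norm 198.01999999999998
[ 0.393  -0.0241  0.0146]
[ 0.4071 -0.0264  0.012 ]
[ 0.3828 -0.0253  0.0119]
```

drive_tool:
  plan:
    - [0, 0, 0, 0, 0, -0.2]
    - [0, 0, 0, 0, 0, -0.4]
    - [0, 0, 0, 0, 0, -0.6]
    - [0, 0, 0, 0, 0, -0.6]
    - [0, 0, 0, 0, 0, -0.6]
    - [0, 0, 0, 0, 0, -0.6]
    - [0, 0, 0, 0, 0, -0.6]
    - [0, 0, 0, 0, 0, -0.6]
    - [0, 0, 0, 0, 0, -0.6]
    - [0, 0, 0, 0, 0, -0.6]
    - [0, 0, 0, 0, 0, -0.6]
    - [0, 0, 0, 0, 0, -0.6]

```text
time: 15.8
tcp_pos: [0.5657, -0.0065, 0.2494]
orientation: [[-0.799, 0.601, 0.0], [0.601, 0.799, 0.0], [-0.0, 0.0, -1.0]]
wrist_force: [-1.3, 0.2, 4.7]
opening: 0.162
grasp_force: 30.0
```

drive_tool:
  plan:
    - [0, 0, 0, 0, 0, -0.6]
    - [0, 0, 0, 0, 0, -0.6]
    - [0, 0, 0, 0, 0, -0.6]
    - [0, 0, 0, 0, 0, -0.6]
    - [0, 0, 0, 0, 0, -0.6]
    - [0, 0, 0, 0, 0, -0.6]
    - [0, 0, 0, 0, 0, -0.6]
    - [0, 0, 0, 0, 0, -0.6]
    - [0, 0, 0, 0, 0, -0.6]
    - [0, 0, 0, 0, 0, -0.6]
    - [0, 0, 0, 0, 0, -0.6]
    - [0, 0, 0, 0, 0, -0.6]

```text
time: 17.0
tcp_pos: [0.5656, -0.0067, 0.2494]
orientation: [[-1.0, 0.017, 0.0], [0.017, 1.0, -0.0], [-0.0, -0.0, -1.0]]
wrist_force: [-2.1, -1.6, 4.9]
opening: 0.161
grasp_force: 30.0
```

drive_tool:
  plan:
    - [0, 0, 0, 0, 0, -0.6]
    - [0, 0, 0, 0, 0, -0.4]
    - [0, 0, 0, 0, 0, -0.2]
    - [0, 0, 0, 0, 0, 0]
    - [0, 0, 0, 0, 0, 0]

```text
time: 17.5
tcp_pos: [0.5656, -0.0068, 0.2494]
orientation: [[-0.996, -0.085, 0.0], [-0.085, 0.996, -0.0], [0.0, -0.0, -1.0]]
wrist_force: [-2.4, -1.4, 5.5]
opening: 0.161
grasp_force: 30.0
```

Run:
```python
from h import *
s=status.sense();R=s['orientation'];print(s['tcp_pos'],R,np.degrees(np.arctan2(R[1,0],R[0,0])),s['wrist_force'],s['wrist_torque'],s['opening'],s['joint_positions'])
for n in ['wrist','scene']:
    c=grab(n,n+'8.png'); np.savez(n+'8.npz',P=cloud(c),**c)
a=[cv2.imread(f'pics/{n}8.png') for n in ['wrist','scene']]
cv2.imwrite('pics/m8.png',np.hstack([cv2.resize(a[0],(400,300)),cv2.resize(a[1][190:265,220:320],(400,300),interpolation=2)]))
```

```text
[ 0.5656 -0.0068  0.2494] [[-0.9964 -0.0852  0.    ]
 [-0.0852  0.9964 -0.0002]
 [ 0.     -0.0002 -1.    ]] -175.11444809858082 [-2.3648 -1.4349  5.5036] [-0.2422  0.4397 -0.003 ] 0.16079056696146624 [-21.4589  11.3312  20.2141  93.6031  -4.0016  75.7798  94.2622]
```

View pics/m8.png

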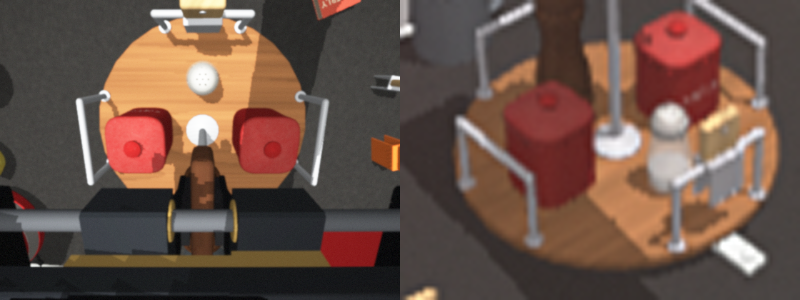

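Wrist: shaker (202,78), tag (203,5), tins on both sides; the tag is still astride. Scene: the shaker is roughly over the pointer. The tag now hides the pointer from the wrist camera, so I'll measure it in the earlier wrist6 image.

Run:
```python
from h import *
C=np.array([.5655,-.0063])
for n in ['wrist6','wrist5','scene8']:
    c=np.load(n+'.npz');P=c['P'];img=c['img'].astype(int)
    r=np.hypot(P[...,0]-C[0],P[...,1]-C[1]);az=np.degrees(np.arctan2(P[...,1]-C[1],P[...,0]-C[0]))%360
    m=(img.min(-1)>120)&(r>.15)&(r<.2)&(P[...,2]<.03)&(abs(az-186)<14)
    w=(img.max(-1)<110)&(r>.17)&(r<.23)&(abs(az-186)<20)&(abs(P[...,2])<.03)
    dk=(img[...,0]>img[...,2]+40)&(r<.15)&(abs(P[...,2]-.03)<.015)
    print(n,'ptr',m.sum(),'table z',np.median(P[w][:,2]) if w.sum() else None,'deck z',np.median(P[dk][:,2]))
    if m.sum()>8:
        Q=P[m];v,u=np.nonzero(m);print(Q.mean(0),np.percentile(r[m],[2,98]),'az',az[m].mean(),cv2.minAreaRect((Q[:,:2]*1000).astype(np.float32)),u.min(),u.max(),v.min(),v.max(),np.median(Q[:,2]))
    # rails
    for a in ([110,200,290,20] if n!='scene8' else [185,275,5,95]):
        d=abs((az-a+180)%360-180)
        q=(img.max(-1)-img.min(-1)<30)&(r>.125)&(r<.165)&(abs(P[...,2]-.107)<.008)&(d<22)
        if n=='scene8' and a==185: continue
        if q.sum()>20:
            l=cv2.fitLine(P[q][:,:2].astype(np.float32),cv2.DIST_HUBER,0,.001,.001).ravel();print('  rail',a,q.sum(),(np.degrees(np.arctan2(l[1],l[0])))%90)
```

```text
wrist6 ptr 380 table z -0.0005822174813982645 deck z 0.029514942121716837
[ 0.3929 -0.0275  0.0083] [0.1506 0.194 ] az 186.9775253156419 ((400.86358642578125, -34.289039611816406), (54.099143981933594, 55.73261642456055), 23.57541847229004) 138 169 122 166 0.008611373776485466
  rail 110 1039 19.517721
  rail 200 844 19.564522
  rail 20 842 19.22628
wrist5 ptr 3 table z -0.0006317144136801527 deck z 0.029500661772321017
  rail 110 739 19.30029
  rail 290 420 20.066736
  rail 20 1017 19.46489
scene8 ptr 229 table z 0.0009033726489149684 deck z 0.03127425857756274
[ 0.3929 -0.0255 -0.6433] [0.1512 0.1987] az 186.3005294598669 ((391.74627685546875, -23.421245574951172), (50.14362335205078, 89.58412170410156), 5.066772937774658) 293 311 248 392 -0.9054546153972933
  rail 275 52 3.550048
  rail 5 33 4.1354294
  rail 95 52 4.94581
```

Run:
```python
from h import *
c=np.load('wrist6.npz');P=c['P'];img=c['img'].astype(int)
for C in [np.array([.5655,-.0063]),np.array([.5645,-.005])]:
    r=np.hypot(P[...,0]-C[0],P[...,1]-C[1]);az=np.degrees(np.arctan2(P[...,1]-C[1],P[...,0]-C[0]))%360
    m=((img.min(-1)>120)&(r>.15)&(P[...,2]<.02)&(abs(az-186)<14)).astype(np.uint8)
    k,lab,st,_=cv2.connectedComponentsWithStats(m)
    for i in range(1,k):
        if st[i,4]>20:
            q=lab==i;Q=P[q];ang=az[q];rr=r[q]
            (cx,cy),sz,a=cv2.minAreaRect((Q[:,:2]*1000).astype(np.float32))
            print(st[i],Q.mean(0),'az',ang.mean(),'r',rr.min(),rr.max(),(cx,cy),sz,a)
            for lo in np.arange(.156,.184,.006):
                s=(rr>lo)&(rr<lo+.006)
                if s.sum()>4: print('   r',lo.round(3),s.sum(),(ang[s].min()+ang[s].max())/2,ang[s].mean(),np.ptp(np.radians(ang[s]))*lo)
cv2.imwrite('pics/w6.png',cv2.resize(c['img'][110:180,120:200,::-1],None,fx=8,fy=8,interpolation=2))
```

```text
[  0 118  66   8 415] [-0.2676 -0.2911 -0.7983] az 198.43621526351268 r 0.4687226791640747 1.1079441414033988 (-179.905029296875, -257.12921142578125) (644.262451171875, 27.096641540527344) 23.761220932006836
[138 122  30  45 205] [ 0.3836 -0.0265  0.0046] az 186.20799055916052 r 0.1612506129983282 0.19484766658163688 (382.701171875, -33.970436096191406) (69.0954360961914, 28.70608901977539) 76.90396881103516
   r 0.162 13 180.94020594281605 181.06507870432236 0.007351135019494941
   r 0.168 17 182.60292037770392 182.39536020472195 0.004309064311324501
   r 0.174 29 183.11816110417146 182.9566190030542 0.006343314515385431
   r 0.18 37 183.6762702506125 183.41739365613006 0.009807138530092178
[150 135  15  14 134] [ 0.4003 -0.0303  0.0078] az 188.23346481057237 r 0.1592058056433763 0.17764652195989822 (399.2270812988281, -29.370594024658203) (20.378089904785156, 16.93305778503418) 89.9051513671875
   r 0.156 25 187.2678226035843 187.17588693392045 0.014387251220544395
   r 0.162 53 188.3536180515012 188.09486539857363 0.016619188765584495
   r 0.168 46 188.81926585513708 188.74264870
[... 594 characters left out ...]
168 17 183.051338517561 182.93907433625134 0.004315606283325653
   r 0.174 31 183.55506361818203 183.44263996832456 0.00636072301561612
   r 0.18 38 184.1024808193268 183.82972195078864 0.00982760740399753
[150 135  15  14 134] [ 0.4003 -0.0303  0.0078] az 188.7264351549248 r 0.15836412204161907 0.1769024515123579 (399.2270812988281, -29.370594024658203) (20.378089904785156, 16.93305778503418) 89.9051513671875
   r 0.156 32 188.46728607631562 187.89858648565985 0.018217652815715676
   r 0.162 54 188.76991807576917 188.63879893895103 0.01620480147753499
   r 0.168 42 189.3505994349551 189.23873343836664 0.014288767998180341
   r 0.174 6 189.9333353871582 190.3442660173417 0.007704478073408889
```

View pics/w6.png

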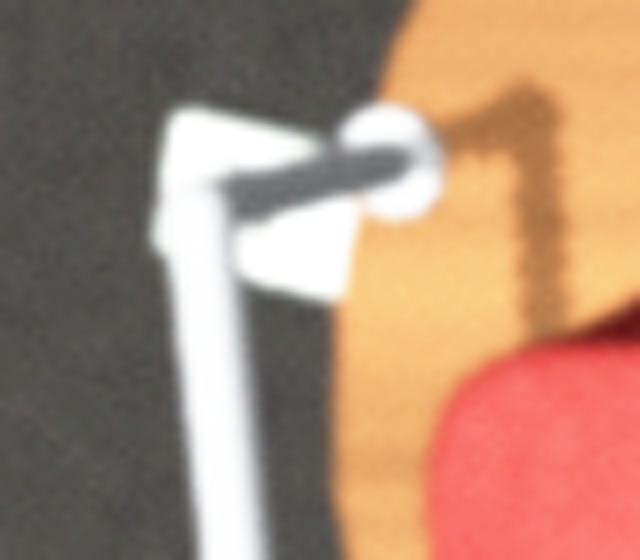

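Run:
```python
from h import *
c=np.load('wrist6.npz');C=np.array([.5652,-.006])
ang=lambda v:round(np.degrees(np.arctan2(v[1],v[0]))%360,2)
for z in [.005,.008,.011]:
    a,d,b,e=[world(c,120+(x+.5)/8-.5,110+(y+.5)/8-.5,z=z)[:2] for x,y in [(172,106),(320,136),(150,250),(340,302)]]
    t=(a+b)/2
    # point on each edge at r: centre line at distance .165 from C
    u=(a-d)/np.hypot(*(a-d));w=(b-e)/np.hypot(*(b-e)); n=(u+w)/np.hypot(*(u+w)); nn=np.array([-n[1],n[0]])
    print(z,a,b,'tip',t,'r',np.hypot(*(t-C)),'w',np.hypot(*(a-b)),'angtip',ang(t-C),'edges',ang(u),ang(w),'lateral of edges from C-line',(a-C)@nn,(b-C)@nn)
c=np.load('wrist8.npz');P=c['P'];r=np.hypot(*(P[...,:2]-C).transpose(2,0,1));img=c['img'].astype(int)
az=np.degrees(np.arctan2(P[...,1]-C[1],P[...,0]-C[0]))%360
for a in [185,95,275]:
    q=(img.max(-1)-img.min(-1)<30)&(r>.125)&(r<.165)&(abs(P[...,2]-.107)<.008)&(abs(az-a)<22)
    if q.sum()>20:
        l=cv2.fitLine(P[q][:,:2].astype(np.float32),cv2.DIST_HUBER,0,.001,.001).ravel();print('rail',a,q.sum(),np.degrees(np.arctan2(l[1],l[0]))%90)
q=(r>.04)&(r<.1)&(abs(az-185)<20)&(P[...,2]>.1);print('shaker az',az[q].mean())
s=status.sense();print(s['wrist_force'],s['time'])
```

```text
0.005 [ 0.3743 -0.0149] [ 0.3762 -0.0384] tip [ 0.3753 -0.0267] r 0.1910659553171478 w 0.023544890075114153 angtip 186.21 edges 188.47 184.33 lateral of edges from C-line -0.012393785093015983 0.011138558803191104
0.008 [ 0.3754 -0.0144] [ 0.3773 -0.0377] tip [ 0.3763 -0.026 ] r 0.18992879907383198 w 0.023388278037947872 angtip 186.06 edges 188.47 184.33 lateral of edges from C-line -0.012833015857022158 0.010542799454633246
0.011 [ 0.3765 -0.0138] [ 0.3783 -0.037 ] tip [ 0.3774 -0.0254] r 0.1887930905250221 w 0.023231666000781602 angtip 185.9 edges 188.47 184.33 lateral of edges from C-line -0.01327224662102829 0.009947040106075458
rail 185 1764 4.4495926
rail 95 1295 4.9227676
rail 275 1292 4.853684
shaker az 185.03285126858736
[-1.5577 -1.5266  5.7381] 17.6
```

drive_tool:
  plan:
    - [0, 0, 0, 0, 0, -0.12]
    - [0, 0, 0, 0, 0, -0.12]
    - [0, 0, 0, 0, 0, 0]
    - [0, 0, 0, 0, 0, 0]
    - [0, 0, 0, 0, 0, 0]
    - [0, 0, 0, 0, 0, 0]
    - [0, 0, 0, 0, 0, 0]

```text
time: 18.3
tcp_pos: [0.5656, -0.0068, 0.2494]
orientation: [[-0.994, -0.106, -0.0], [-0.106, 0.994, -0.0], [0.0, -0.0, -1.0]]
wrist_force: [-2.2, -1.8, 5.7]
opening: 0.156
grasp_force: 30.0
```

Run:
```python
from h import *
C=np.array([.5652,-.006])
s=status.sense();R=s['orientation'];print(np.degrees(np.arctan2(R[1,0],R[0,0]))%360,s['tcp_pos'],s['wrist_force'],s['grasp_force'],s['opening'],s['time'])
c=grab('wrist');P=cloud(c);r=np.hypot(*(P[...,:2]-C).transpose(2,0,1));img=c['img'].astype(int)
az=np.degrees(np.arctan2(P[...,1]-C[1],P[...,0]-C[0]))%360
for a in [186,96,276]:
    q=(img.max(-1)-img.min(-1)<30)&(r>.125)&(r<.165)&(abs(P[...,2]-.107)<.008)&(abs(az-a)<22)
    l=cv2.fitLine(P[q][:,:2].astype(np.float32),cv2.DIST_HUBER,0,.001,.001).ravel();print('rail',a,q.sum(),np.degrees(np.arctan2(l[1],l[0]))%90)
q=(P[...,2]>.14)&(P[...,2]<.17)&(r>.1)&(r<.17)&(abs(az-186)<20);print('tag',q.sum(),P[q].mean(0),az[q].mean(),r[q].mean())
c=grab('scene','scene9.png');cv2.imwrite('pics/s9.png',cv2.resize(c['img'][195:265,240:330,::-1],(771,600),interpolation=2))
```

```text
186.08349048858918 [ 0.5656 -0.0068  0.2494] [-2.2315 -1.7705  5.7496] 29.99000730458647 0.1564481818563156 18.3
rail 186 1754 6.02314
rail 96 1296 6.0425787
rail 276 1292 6.279592
tag 1129 [ 0.4298 -0.0218  0.1513] 186.6388938487114 0.1367804354569864
```

View pics/s9.png

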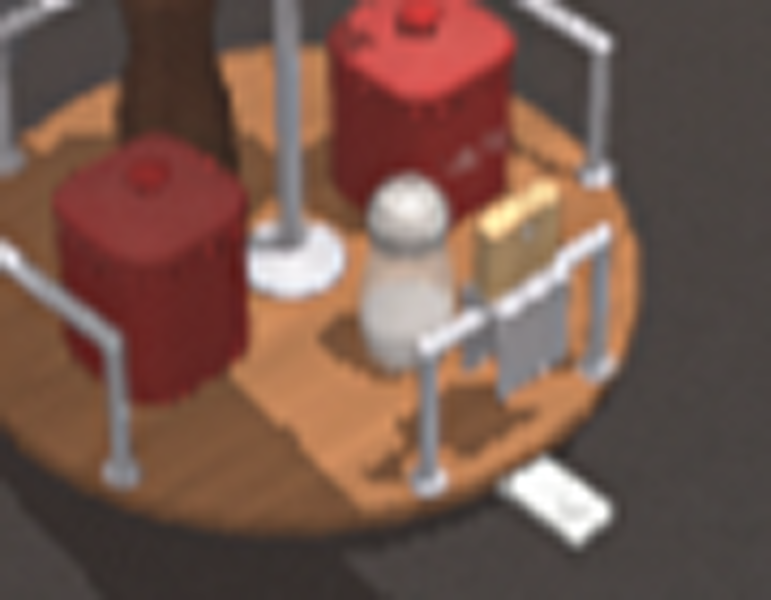

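```bash
python3 -c "
from station import close_job
print(close_job())"
```

```text
the job is handed in; nothing more can be done
None
```

I hung the larger wood-and-steel tag astride the salt shaker's rail near its middle and let it go. I then turned the carousel to the pointer, about half a degree uncertain because the tag hid the pointer in the final wrist view. I handed the job in at about 18 s with the gripper still closed on the handle.

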